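Jack up the centrifuge slab and hold it

TASK

The front of the centrifuge's slab must be raised so that a colleague can change its front feet. Stand the blue bench jack flat on the bench with its saddle centred under the yellow-marked lift lug and let go of it with its handle still up; then pump the red handle: press it all the way down once as a trial lift, let it come all the way up again so that the slab is back down, then press it all the way down a second time and finish there, still holding the handle down with the slab raised on the jack. Do not touch the slab, its lug or the centrifuge with the robot, and leave the other things on the bench where they are.

Things in the scene. Friction and masses are not known exactly. Their poses are not given: they have to be found in the camera images.
- jack: loose blue bench jack, 0.73 kg. Origin: underside of its base, below the handle pivot; x points forward to the saddle, z up. Base 215 x 70 x 10 mm, x -130 to +85 mm. Grip it by the two upright blue cheek plates beside the pivot (fingers outside both, along the jack's y, x about -10 mm): x -30 to +12 mm, z 10 to 78 mm, 44 mm over their outer faces. The handle leans back and up over the rear
- saddle (a point): centre of the top of the jack's round steel saddle (32 mm in diameter, 10 mm thick), 60 mm ahead of the jack's origin; 46 mm above the jack's underside when the handle is up, rises 55 mm per rad of handle, 30 mm in all
- jack_handle (a joint): pump handle angle, rad: 0 = fully up (start; arm leans back 0.55 rad above level), 0.55 = fully down at its stop, arm level. Pivot at the jack's origin, 45 mm above its underside. Let go, it comes fully up by spring in about 1 s, damped. Pressing the red pad takes 1 to 3 N unloaded, 5 to 10 N with the slab on the saddle
- handle_pad (a point): centre of the top of the red round press pad (36 mm wide) at the handle's end, 110 mm behind the pivot along the arm and 7 mm above the arm's centre line; about 108 mm above the bench with the handle up, 52 mm when down. It moves back about 20 mm as it goes down and stays over the jack's base, so pressing does not tip the jack
- stand: centrifuge stand, fixed to the bench. Origin on the bench below the middle of its grey slab (160 x 240 mm, top 67 mm high, mini centrifuge on it up to 165 mm); x points to the rear, away from the lift lug, y along the front edge. The slab hinges up about its rear (hinge line x = +75 mm, z = 22 mm). Slab front face at x = -88 mm; two rubber feet below it at x = -56, y = +-98 mm
- lift_pad (a point): lift point: centre of the flat underside of the steel lug on the slab's front edge; z 56 mm with the slab down, about 78 mm with it jacked up fully (then about 5 mm further to the rear). 130 mm ahead of the stand's origin, up to 50 mm to either side. Lug 40 mm wide, 8 mm thick, reaching 20 mm further forward; a yellow disc with black dot on top marks the point. Load here 6 to 11 N
- tips: loose bystander: pipette tip box with green base, 76 x 118 x 72 mm, origin under its centre
- amber: loose bystander: amber bottle with white cap, 57 mm in diameter, 114 mm high, origin under its centre
- timer: loose bystander: white lab timer, 62 x 62 x 20 mm, origin under its centre

How it is judged:
By the outcome, as a careful person would: the job done as asked, in the order asked, and still so for the second after the job is handed in, while the arm keeps its last pose, push and grip.
It also fails if it takes over 64 s, if anything falls off the work surface, if the arm or the gripper's body presses on something with over 40 N, if the wrist force passes 120 N, or if a joint passes its speed limit or range.

ROBOT

A 7-joint arm with a two-finger parallel gripper is mounted at the origin on a cart in front of the work surface, level with it; the furniture and walls round the work are solid. World frame = base frame: x ahead of the robot, y to its left, z up, the work surface at z = 0. Lengths are in m, angles in rad, forces in N, time in s.
With the tool pointing down it reaches from about 0.425 to 0.95 m from the base axis. Payload 16.7 kg.
Tool frame: the origin (TCP) lies midway between the tips of the shut fingers; the grasp point (between the pads) lies 19 mm behind it; z points along the fingers, y is the line along which they close (so a half turn about z gives the same grasp; the last joint's range is limited). The gripper opens to 94 mm and grips with 3 to 60 N. Pads are 16 mm wide; open, the fingers measure 119 mm over their backs; the gripper's body (75 mm by 177 mm) begins 78 mm behind the grasp point.
Start: joints at [0.962, 0.426, 0.074, 1.606, -0.034, 1.111, -0.067], TCP at [0.3, -0.605, 0.205] pointing down, gripper open.
Joint ranges: [-2.85, 2.85], [-0.5, 2.14], [-1.23, 1.37], [0.21, 2.46], [-1.02, 4.16], [0.16, 2.05], [-2.73, 2.73]. Speed limits (rad/s): [1.89, 1.89, 2.39, 2.39, 3.01, 3.01, 3.01].

INTERFACE

Orientations are given as [roll, pitch, yaw] about the fixed x, y, z axes, in that order (R = Rz(yaw) Ry(pitch) Rx(roll)).
In Python, from bench import robot, solve_ik, readout, eyes, order, boxes_of, place_of gives the robot as it stands. The module is installed in compiled form; this text tells all that it offers. Calls block until the motion is done:
- robot.reach(position, orientation): joint-space move of the TCP to a pose.
- robot.move_linear(position, attitude=None, v=0.15): straight line of the TCP; attitude=None keeps the orientation; v is the mean speed in m/s.
- robot.move_joints(angles): joint-space move.
- robot.ungrasp() and robot.gripper_close(): open the fingers fully, or close them until they stop; the grip force is fixed at half the most.
- robot.hold(seconds).
- solve_ik(position, orientation): joint angles nearest the present ones, or None.
- readout.state(): the state.
- eyes.read_camera(name): name is "scene" or "top" or "wrist"; returns (picture, depth): 420x560x3 uint8, red, green, blue; 420x560 float32, m along the optical axis (not along the pixel's ray), 0 where there is no reading.
- eyes.calibration(name): a dict with "vfov" (degrees; the focal length in pixels is half the picture's height over the tangent of half this angle, whatever the lens; pixels are square), "cx", "cy" (the principal point, pixels), "D" ([k1, k2, p1, p2, k3] as OpenCV has them; the pictures are not rectified), "world_from_camera" (4x4, takes a point from camera to world coordinates); the wrist camera has in their place "tool_from_camera" (4x4, takes a point from camera to tool coordinates, whose origin is the TCP and whose axes are the flange's). Camera axes: x right, y down, z forward; pixel columns grow to the right and rows downward; lengths in m; the calibration is good to about 2 mm. A picture is of the moment at which its call begins: read the wrist's pose just before it. calibration takes no time and is no camera call.
A pose or a line that the arm cannot do raises robot.MotionError and nothing moves.
- order.hand_in(): hands the job in; it is judged then, once.
Trained networks look in the newest picture that a camera, given by its name, has taken for a name from the list of things; names that differ only in an ending like _2 or _b are one class to them, and where a whole thing is asked for, a point or a joint stands for the part that bears it (a point fixed in the world has none). Each returns a list of dicts, best first, with "conf" (0 to 1); they miss things now and then, are a little off and sometimes report something else, mostly with a low value. They report only what shows in the picture. A call takes as long as a camera call.
- boxes_of(camera, query): "at" ([x, y, z] in m, in the coordinates of the camera as it stood for that picture, good to about 4 mm: the middle of the surface that is visible of it).
- place_of(camera, query): "at" ([x, y, z] in m, in the coordinates of the camera as it stood for that picture, good to about 4 mm: a listed point, or the origin of a listed thing).
The state is a dict: "time_s": time; "q": joint angles; "joint_velocities": joint speeds; "effort": joint torques, N m; "ee_pos": TCP position; "ee_rot": TCP orientation; "contact_force": force on the tool from outside, world axes, zero at the start; "wrist_torque": the same for the moment, N m; "width": finger opening in m; "grasp_force": force on a finger pad.
Only numpy, scipy, OpenCV 4.12 (cv2) and the standard library are available. Lean on these libraries where they do the work, as an engineer would, in place of code of your own. Each camera call takes 0.05 s, during which the arm holds its last target. There are 200 camera calls.

## Working session

There is one attempt and no reset: what is moved stays moved. The work goes in short steps, each a Python script; the robot and the scene stay as the last script left them, time stands still between calls to the robot, and variables do not carry over. Pictures are saved under pics/ and viewed, at most 10 in all, crops included, and the job is handed in when it is done.

```bash
mkdir -p pics
cat > h.py <<'E'
import numpy as np, cv2
from bench import robot, solve_ik, readout, eyes, order, boxes_of, place_of
from scipy.spatial.transform import Rotation as R
def T_of(s):
    T=np.eye(4); T[:3,3]=s["ee_pos"]; r=np.array(s["ee_rot"])
    T[:3,:3]= r if r.shape==(3,3) else R.from_euler('xyz',r).as_matrix() if r.size==3 else R.from_quat(r).as_matrix()
    return T
def look(cam,png=None):
    s=readout.state(); p,d=eyes.read_camera(cam); c=eyes.calibration(cam)
    W=np.array(c["world_from_camera"]) if "world_from_camera" in c else T_of(s)@np.array(c["tool_from_camera"])
    if png: cv2.imwrite("pics/"+png,p[:,:,::-1])
    return p,d,c,W
def w(W,a): return (W@np.r_[a,1])[:3]
def find(cam,W,q,f=place_of,n=2):
    return [(np.round(w(W,o["at"]),4).tolist(),round(o["conf"],2)) for o in f(cam,q)[:n]]
def cloud(d,c,W):
    f=d.shape[0]/2/np.tan(np.radians(c["vfov"])/2); K=np.array([[f,0,c["cx"]],[0,f,c["cy"]],[0,0,1]])
    v,u=np.mgrid[:d.shape[0],:d.shape[1]]
    n=cv2.undistortPoints(np.stack([u,v],-1).reshape(-1,1,2).astype(float),K,np.array(c["D"],float)).reshape(d.shape+(2,))
    P=np.dstack([n*d[...,None],d])@W[:3,:3].T+W[:3,3]; P[d<=0]=np.nan
    return P
E
python3 - <<'E'
from h import *
s=readout.state(); print(s["time_s"],s["ee_pos"],s["ee_rot"])
for cam in("top","scene"):
    p,d,c,W=look(cam,cam+"1.png")
    for q in("jack","saddle","handle_pad","stand","lift_pad","tips","amber","timer"): print(cam,q,find(cam,W,q))
    print("jackbox",find(cam,W,"jack",boxes_of))
E
```

```text
0.0 [ 0.29931683 -0.60450905  0.20480094] [-3.14032716e+00  7.31378425e-05  4.59739752e-01]
top jack [([0.4794, 0.2585, -0.0014], 0.8)]
top saddle [([0.4783, 0.2563, -0.0003], 0.69), ([0.5387, 0.2634, 0.0458], 0.68)]
top handle_pad [([0.3911, 0.2443, 0.1105], 0.57)]
top stand [([0.7748, 0.0846, -0.0002], 0.65), ([0.5377, 0.2612, 0.0485], 0.19)]
top lift_pad [([0.6416, 0.1075, 0.0557], 0.88)]
top tips [([0.49, -0.2879, 0.0005], 0.8)]
top amber [([0.7222, -0.2838, -0.0012], 0.65), ([0.5394, 0.2611, 0.0464], 0.6)]
top timer [([0.657, -0.4302, -0.0001], 0.78)]
jackbox [([0.4516, 0.248, 0.011], 0.68)]
scene jack [([0.4753, 0.2596, -0.0041], 0.9)]
scene saddle [([0.5407, 0.2702, 0.0389], 0.62)]
scene handle_pad [([0.3924, 0.2506, 0.1071], 0.79)]
scene stand [([0.7772, 0.088, -0.0031], 0.67)]
scene lift_pad [([0.6437, 0.1095, 0.0584], 0.58)]
scene tips [([0.4935, -0.2822, 0.0003], 0.58)]
scene amber [([0.7253, -0.2807, -0.0003], 0.83)]
scene timer [([0.6611, -0.4273, -0.0001], 0.61)]
jackbox [([0.4487, 0.2683, 0.0085], 0.98), ([0.6548, -0.4182, 0.0148], 0.19)]
```

View pics/top1.png

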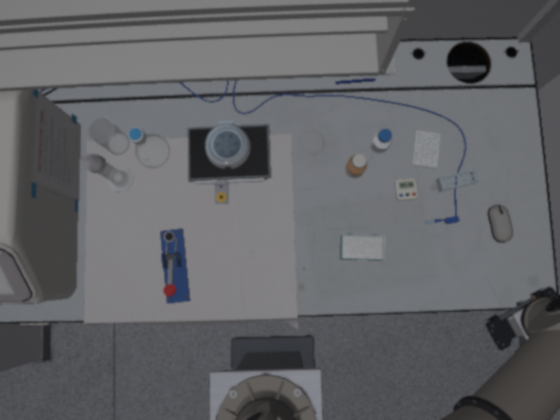

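View pics/scene1.png

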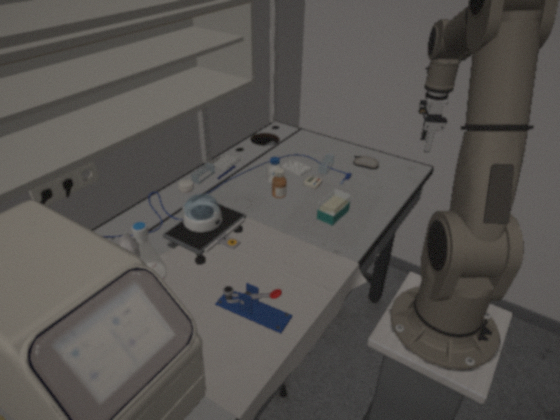

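The top view shows the jack at about (172,265) px with its saddle forward, and the lug's yellow mark at (221,196). Both agree with the networks. Next I'll go above them for a close look.

Run:
```python
from h import *
c=eyes.calibration("wrist"); print(np.round(c["tool_from_camera"],3).tolist(),c["vfov"])
for p in([.5,.18,.36],[.47,.26,.06],[.583,.108,.06],[.475,.108,.05],[.49,.1,.15]):
    for y in(0,np.pi): 
        q=solve_ik(p,[np.pi,0,y]); print(p,y,None if q is None else np.round(q,2))
robot.reach([.5,.18,.36],[np.pi,0,0.05])
p,d,c,W=look("wrist","w1.png")
for q in("jack","saddle","handle_pad","stand","lift_pad"): print(q,find("wrist",W,q))
print(readout.state()["time_s"])
np.savez("w1.npz",p=p,P=cloud(d,c,W))
```

```text
[[0.0, -0.963, -0.27, 0.08], [1.0, 0.0, 0.001, -0.0], [-0.001, -0.27, 0.963, -0.178], [0.0, 0.0, 0.0, 1.0]] 64.00239563933377
[0.5, 0.18, 0.36] 0 [ 0.24  0.15 -0.78  1.68  0.11  1.36 -2.13]
[0.5, 0.18, 0.36] 3.141592653589793 [ 0.32  0.17 -0.88  1.67  0.13  1.36  0.99]
[0.47, 0.26, 0.06] 0 [-0.08  0.47 -0.66  2.01  0.4   0.8  -2.55]
[0.47, 0.26, 0.06] 3.141592653589793 [ 0.24  0.66 -1.12  1.99  0.73  0.97  0.31]
[0.583, 0.108, 0.06] 0 [-0.02  0.48 -0.34  1.9   0.22  0.8  -2.05]
[0.583, 0.108, 0.06] 3.141592653589793 [ 0.24  0.55 -0.69  1.88  0.46  0.87  0.89]
[0.475, 0.108, 0.05] 0 [ 0.06  0.38 -0.49  2.13  0.27  0.7  -2.18]
[0.475, 0.108, 0.05] 3.141592653589793 [ 0.36  0.47 -0.85  2.11  0.5   0.78  0.75]
[0.49, 0.1, 0.15] 0 [ 0.13  0.25 -0.53  2.02  0.16  0.91 -2.05]
[0.49, 0.1, 0.15] 3.141592653589793 [ 0.39  0.31 -0.84  2.01  0.28  0.94  0.98]
jack [([0.4812, 0.2563, -0.0007], 0.68)]
saddle [([0.537, 0.265, 0.0426], 0.78)]
handle_pad [([0.3931, 0.2497, 0.111], 0.57)]
stand []
lift_pad [([0.648, 0.1061, 0.0606], 0.67)]
4.2
```

View pics/w1.png

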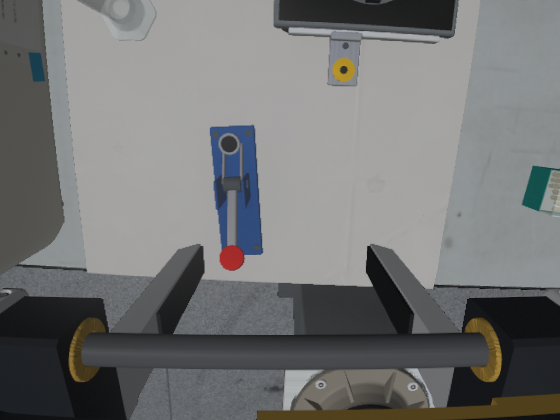

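The wrist view shows the jack (base corners about 210–262 × 126–254 px), the red pad at (232,258), the yellow mark at (344,70) and the slab's front edge. I'll measure these precisely from colour and depth.

```bash
cat >> h.py <<'E'
def measure(p,P):
    hsv=cv2.cvtColor(p,cv2.COLOR_RGB2HSV); H,S,V=hsv[...,0].astype(int),hsv[...,1],hsv[...,2]; X,Y,Z=P[...,0],P[...,1],P[...,2]
    o={}
    m=(H>15)&(H<35)&(S>150)&(V>90)&(Z>.04)&(Z<.12)&(X>.58)&(X<.72)
    if m.sum(): o["yellow"]=np.r_[np.nanmean(P[m],0),m.sum()]
    m=(abs(H-115)<12)&(S>120)&(Z<.02)&(Z>-.01)&(X>.3)&(X<.72)
    if m.sum()>50:
        r=cv2.minAreaRect((P[m][:,:2]*1000).astype(np.float32)); b=cv2.boxPoints(r)
        e=max((b[1]-b[0],b[2]-b[1]),key=np.linalg.norm); e=e*np.sign(e[0]); y=np.arctan2(e[1],e[0]); cen=np.array(r[0])/1000
        o["base"]=(r,y); o["jack_origin"]=cen+.0225*np.array([np.cos(y),np.sin(y)])
    m=((H<6)|(H>174))&(S>150)&(V>80)&(Z>.03)&(Z<.13)&(X>.3)
    if m.sum(): o["red"]=np.r_[np.nanmean(P[m],0),m.sum()]
    return o
E
python3 - <<'E'
from h import *
z=np.load("w1.npz");p,P=z["p"],z["P"]
for k,v in measure(p,P).items(): print(k,v)
# slab top front edge
pts=[]
for u in range(285,450,5):
    col=P[0:45,u]; k=np.where((col[:,2]>.06)&(col[:,2]<.075))[0]
    if len(k): pts.append(np.r_[u,k.max(),col[k.max()]])
pts=np.array(pts); print(np.round(pts[::4],3)); print(np.polyfit(pts[:,3],pts[:,2],1))
# saddle: steel ring near z .046, cheeks top
Z=P[...,2]; 
m=np.zeros(Z.shape,bool); m[125:160,210:250]=1; m&=(Z>.038)&(Z<.055); print("saddle",np.nanmean(P[m],0),m.sum(), np.nanmin(P[m],0),np.nanmax(P[m],0))
m=np.zeros(Z.shape,bool); m[165:215,205:260]=1; m&=(Z>.062)&(Z<.085); print("cheeks",np.nanmean(P[m],0),m.sum(),np.nanmin(P[m],0),np.nanmax(P[m],0))
E
```

```text
yellow [6.46279796e-01 1.08978267e-01 6.42618487e-02 3.45000000e+02]
base (((458.6243591308594, 254.6932830810547), (211.17868041992188, 67.80943298339844), 5.411703586578369), np.float32(0.09445209))
jack_origin [0.48102407 0.2568153 ]
red [3.90057161e-01 2.48073770e-01 1.07891993e-01 4.64000000e+02]
[[ 2.85e+02  2.70e+01  6.95e-01  1.89e-01  6.20e-02]
 [ 3.05e+02  3.30e+01  6.88e-01  1.62e-01  6.50e-02]
 [ 3.25e+02  3.50e+01  6.88e-01  1.36e-01  6.10e-02]
 [ 3.45e+02  4.40e+01  6.77e-01  1.10e-01  6.80e-02]
 [ 3.65e+02  3.70e+01  6.88e-01  8.40e-02  6.50e-02]
 [ 3.85e+02  3.80e+01  6.89e-01  5.70e-02  6.40e-02]
 [ 4.05e+02  3.90e+01  6.90e-01  3.10e-02  6.40e-02]
 [ 4.25e+02  4.10e+01  6.89e-01  4.00e-03  6.40e-02]
 [ 4.45e+02  3.60e+01  6.98e-01 -2.30e-02  6.10e-02]]
[-0.02918688  0.68968452]
saddle [0.54069683 0.26210619 0.04486126] 371 [0.5246975  0.24765338 0.03833168] [0.5563018  0.27687972 0.04746045]
cheeks [0.46530533 0.2561325  0.07193453] 440 [0.4415258  0.23300982 0.06205029] [0.49404382 0.27953426 0.07868769]
```

Run:
```python
from h import *
y=.094; g=np.array([.481,.2568])-.010*np.array([np.cos(y),np.sin(y)]); o=[np.pi,0,y]
robot.reach([*g,.16],o); robot.move_linear([*g,.033],v=.08)
robot.gripper_close(); s=readout.state(); print(s["width"],s["grasp_force"],s["ee_pos"],s["time_s"])
robot.move_linear([*g,.053],v=.06); s=readout.state(); print(s["width"],s["contact_force"])
robot.move_linear([.486,.109,.053],[np.pi,0,0.0],v=.1)
s=readout.state(); print(s["width"],s["contact_force"],s["ee_pos"],s["ee_rot"],s["time_s"])
p,d,c,W=look("wrist","w2.png")
for k,v in measure(p,cloud(d,c,W)).items(): print(k,v)
print(find("wrist",W,"saddle"),find("wrist",W,"lift_pad"))
p,d,c,W=look("scene","s2.png")
```

```text
0.044093978024222664 29.997864961624146 [0.4710323  0.25607551 0.03300328] 7.6333
0.04379702098227398 [-2.82559626e-02 -3.68627296e-04 -7.35867047e+00]
0.04382693161951092 [-0.12295195  0.2885165  -7.71920058] [0.48593044 0.10966132 0.05301004] [-3.14128973e+00 -1.79883342e-05  9.55580060e-04] 9.7417
[([0.553, 0.1126, 0.0606], 0.85)] [([0.4951, 0.1105, 0.0207], 0.25)]
```

View pics/w2.png

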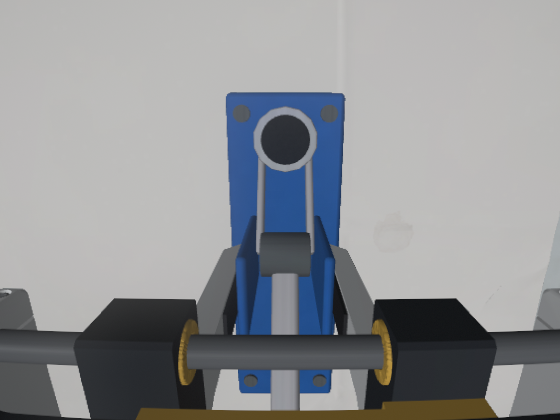

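The jack is held squarely, with the saddle at (285,140) px. I'll check the saddle offset in depth, then lower to 5 mm clearance, insert, set down and release.

Run:
```python
from h import *
p,d,c,W=look("wrist"); P=cloud(d,c,W); Z=P[...,2]
m=np.zeros(Z.shape,bool); m[100:178,250:322]=1; m&=(Z>.055)&(Z<.075)
sd=(np.nanmin(P[m],0)+np.nanmax(P[m],0))/2; print("saddle",sd,np.nanmedian(P[m],0),m.sum())
t=readout.state()["ee_pos"]; off=np.clip(sd[:2]-t[:2],[.066,-.003],[.073,.003]); print(off)
g=np.array([.646,.109])-off
robot.move_linear([.486,g[1],.038],v=.06)
robot.move_linear([*g,.038],v=.05)
s=readout.state(); print(s["contact_force"],s["time_s"])
robot.move_linear([*g,.033],v=.03)
s=readout.state(); print(s["contact_force"],s["ee_pos"],s["time_s"])
robot.ungrasp(); robot.move_linear([*g,.17],v=.12)
robot.move_linear([.50,g[1],.26],v=.15)
p,d,c,W=look("wrist","w3.png"); P=cloud(d,c,W); np.savez("w3.npz",p=p,P=P)
for k,v in measure(p,P).items(): print(k,v)
for q in("jack","saddle","handle_pad","lift_pad"): print(q,find("wrist",W,q))
print(readout.state()["time_s"])
look("scene","s3.png")
```

```text
saddle [0.5554438  0.10999868 0.06507035] [0.55564753 0.10978501 0.06517528] 3267
[0.0694781  0.00075542]
[ 0.44894615 -0.17481622 -8.38761261] 12.35
[ 0.5693313   0.63056794 -5.60423535] [0.57661589 0.10832856 0.03293425] 12.6667
yellow [6.46495165e-01 1.08925623e-01 6.41871113e-02 5.92000000e+02]
base (((563.3543090820312, 108.33781433105469), (212.41949462890625, 68.32945251464844), 0.1383141428232193), np.float32(0.0024140312))
jack_origin [0.58585424 0.10839213]
red [4.94553436e-01 1.08772939e-01 1.08266779e-01 8.85000000e+02]
jack [([0.5856, 0.1076, -0.0032], 0.74)]
saddle []
handle_pad [([0.4939, 0.1094, 0.1082], 0.79)]
lift_pad [([0.6456, 0.1062, 0.0611], 0.84)]
16.0583
```

View pics/w3.png

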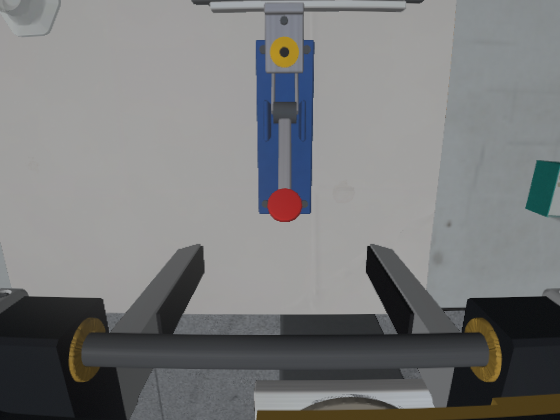

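The jack is under the lug: base centred at yaw about 0, origin (0.586, 0.108), red pad at (285,205) px, i.e. (0.4945, 0.1088, 0.108). Next is the trial press along the pad's arc.

```bash
cat >> h.py <<'E'
PIV=np.array([.5858,.1086,.045])
def pad(a,dz=0): return PIV+[-.110*np.cos(a)+.007*np.sin(a),0,.110*np.sin(a)+.007*np.cos(a)+dz]
def press(v=.06):
    for a in(.55,.42,.28,.14,0):
        robot.move_linear(pad(a,0),v=v); s=readout.state(); print("a",a,np.round(s["contact_force"],1),round(s["ee_pos"][2],4))
    for k in range(1,7):
        if s["contact_force"][2]>18: break
        robot.move_linear(pad(0,-.001*k),v=.02); s=readout.state(); print("k",k,np.round(s["contact_force"],1),round(s["ee_pos"][2],4))
E
python3 - <<'E'
from h import *
robot.gripper_close()
robot.move_linear(pad(.55,.03),v=.15); s=readout.state(); print(s["ee_pos"],s["contact_force"],s["width"])
press()
p,d,c,W=look("scene","s4.png")
p,d,c,W=look("wrist","w4.png"); P=cloud(d,c,W)
for k,v in measure(p,P).items(): print(k,v)
print(readout.state()["time_s"])
E
```

```text
[0.49615816 0.10885717 0.13919684] [ 0.89923355  1.12922306 -0.13590377] 0.0004907454320538678
a 0.55 [ 0.4 -0.4  1.2] 0.1084
a 0.42 [1.5 0.1 1.7] 0.0964
a 0.28 [ 2.6 -1.2  5.5] 0.0825
a 0.14 [ 2.  -2.2  6.3] 0.0677
a 0 [ 3.2 -1.2  6.9] 0.0524
k 1 [ 0.9 -1.6 13.7] 0.0517
k 2 [-1.8 -2.6 21.6] 0.051
base (((541.6428833007812, 108.85741424560547), (167.97679138183594, 69.28292083740234), 0.01293606124818325), np.float32(0.0002257795))
jack_origin [0.56414288 0.10886249]
red [4.86237237e-01 1.08276246e-01 5.21092274e-02 8.61000000e+02]
21.35
```

View pics/w4.png

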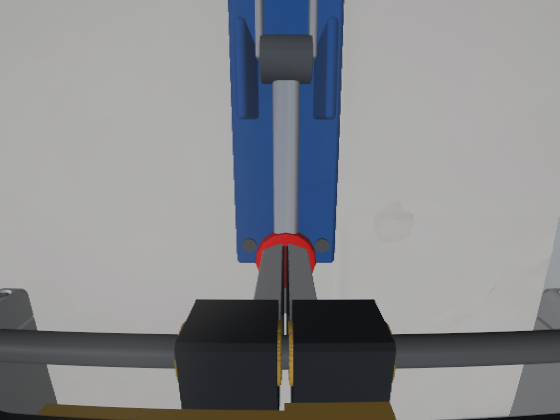

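The handle is at its stop (21 N, pad at z≈0.051), the slab is loaded and the base's rear edge hasn't moved. I'll let the handle come fully up, look, and check that the slab is down.

Run:
```python
from h import *
s=look("scene"); print("lug up",find("scene",s[3],"lift_pad"))
for a in(.14,.28,.42,.55): robot.move_linear(pad(a),v=.06)
robot.move_linear(pad(.55,.03),v=.1)
robot.move_linear([.50,.1086,.26],v=.2)
robot.hold(1.0)
p,d,c,W=look("wrist","w5.png"); P=cloud(d,c,W)
for k,v in measure(p,P).items(): print(k,v)
print(readout.state()["time_s"])
```

```text
lug up [([0.6475, 0.1101, 0.0788], 0.48), ([0.5842, 0.1113, -0.0038], 0.29)]
yellow [6.46561806e-01 1.09042925e-01 6.41924889e-02 5.92000000e+02]
base (((563.3883666992188, 108.28397369384766), (212.91441345214844, 68.46308135986328), 0.15647940337657928), np.float32(0.0027310622))
jack_origin [0.58588828 0.10834542]
red [4.94440045e-01 1.08800081e-01 1.08363848e-01 8.92000000e+02]
25.3583
```

View pics/w5.png

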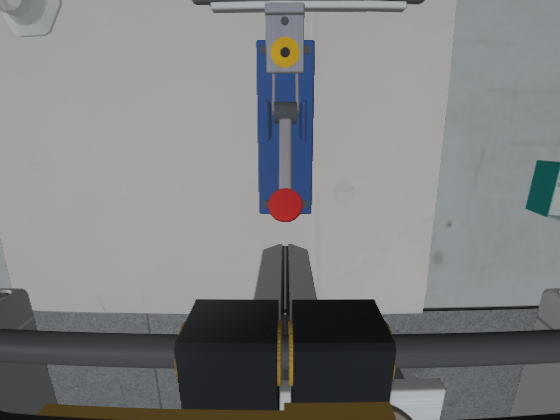

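View pics/s4.png

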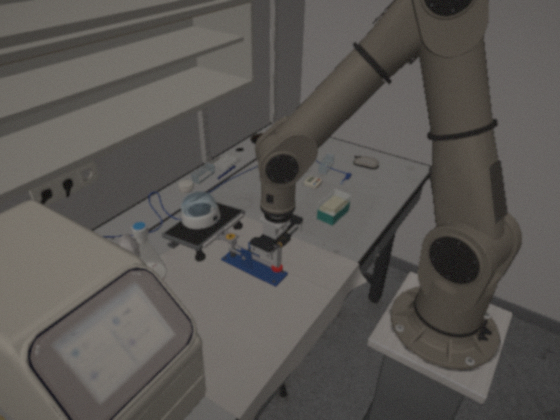

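The trial lift worked: the lug rose to about 0.079. The handle is now fully up again (pad 0.108), the slab is down (mark 0.0642) and the jack hasn't moved. Now the second press.

Run:
```python
from h import *
robot.move_linear(pad(.55,.03),v=.15)
press(); robot.hold(.5)
s=readout.state(); print(s["contact_force"],s["ee_pos"],s["time_s"])
l=look("scene"); print("lug",find("scene",l[3],"lift_pad"))
l=look("top"); P=cloud(l[1],l[2],l[3]); print(measure(l[0],P).get("yellow"))
for q in("tips","amber","timer","lift_pad"): print(q,find("top",l[3],q,n=1))
if s["contact_force"][2]>14 and s["ee_pos"][2]<.0525: print(order.hand_in())
```

```text
a 0.55 [ 0.8 -1.1  2. ] 0.1084
a 0.42 [ 1.  -0.3  1.6] 0.0964
a 0.28 [ 2.5 -1.4  6.6] 0.0825
a 0.14 [ 2.2 -1.   6.3] 0.0677
a 0 [ 1.7 -2.   7.2] 0.0525
k 1 [ 1.2 -1.7 13. ] 0.0518
k 2 [-2.5 -1.9 20.2] 0.051
[-1.3720021  -2.8959134  20.90537646] [0.47679388 0.10874503 0.05104308] 29.5833
lug [([0.6444, 0.1115, 0.078], 0.7)]
[ 0.64821052  0.10916339  0.08695642 22.        ]
tips [([0.4931, -0.2864, -0.0015], 0.86)]
amber [([0.724, -0.2805, -0.0038], 0.69)]
timer [([0.6588, -0.4305, 0.0011], 0.95)]
lift_pad [([0.6467, 0.1097, 0.0784], 0.83)]
the job is handed in; nothing more can be done
None
```

The job is done and handed in at about 30 s: after one trial lift and full release, the robot is holding the handle at its lower stop with about 21 N, the slab is raised on the centred jack (lug at about 78 mm), and the tip box, bottle and timer have not moved.

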